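Set the label reader to the specimen pot

TASK

Turn the labelled specimen pot in its round rest until its bar-code label squarely faces the reader's window, and let go of it. Then pull out the red plunger knob, raise the reader by one hole up its pillar without letting it drop, and let the pin go fully home in that next hole. Finish still gripping the knob with the pin home, steadying the reader for the reading (do not let go); leave the other pot and the bottles and card tube standing about where they are.

Things in the scene. Friction and masses are not known exactly. Their poses are not given: they have to be found in the camera images.
- stand: fixed label-reading station: grey base plate 140 x 226 x 10 mm; on its left (+y) a 22 mm square pillar, 151 mm high, at x 0, y 75 mm; on its right an aluminium specimen rest, 62 mm wide, 58 high, at x 12, y -75 mm. Origin: centre of the plate's underside; x away from the robot's side, y from rest to pillar, z up
- nest (a point): centre of the specimen rest's rubber top, 58 mm above the desk, where the pot stands; a black rim 4 mm high, 47 mm inside, keeps the pot there with about 3 mm of play all round
- specimen: labelled specimen pot in the rest: white, round, 40 mm across at the foot, 44 at the neck, red lid 49 mm across from 48 to 58 mm height (fixed to the pot, top at 116 mm above the desk), about 60 g. Origin: centre of its underside; z up; +x points out through the middle of the bar-code label. Turn it by gripping the lid from above
- label (a point): middle of the label's outer face, 22 mm from the pot's axis and 25 mm above its underside; the label is white with black bars, 30 mm high and covers about 95 degrees of the pot's side
- reader_window (a point): middle of the dark red window of the reader, a grey block 58 (x) x 40 (y) x 38 (z) mm that sits on the rest's side of the sliding sleeve; the window looks along the stand's -y, towards the specimen rest. It is 34 mm above the desk at reader_slide 0 and rises with it; one hole up it is level with the label
- reader_slide (a joint): height of the sleeve with the reader on the pillar, m: 0 bottom stop, 0.025 pinned in the second hole (start), 0.050 in the third, 0.078 top stop; a seated pin has 1 mm of play up and down. Dark sleeve 40 x 40 x 56 mm; with reader and plunger about 0.4 kg. It slides down when the pin is out and nobody holds the knob, its handle; friction about 1 N
- plunger (a joint): pull of the spring plunger, m: 0 with the pin home in a hole, growing as the knob is drawn out along the stand's -x; the 8 mm round-nosed pin is clear of the hole from 0.009; stop at 0.013. The spring pulls it home with 2 N at 0, 5.5 N at 0.013. Between holes the pin rides on the pillar's face at 0.009
- knob: red round pull knob of the plunger, 22 mm across, 24 mm long (26 mm across at its outer end), axis along the stand's x. Origin: its centre, 44 mm in front (-x) of the pillar's axis with the pin home, 54 mm above the desk at reader_slide 0 (79 at the start, 104 in the third hole). Pinch it across the stand's y, from above or tilted
- waiting_pot: a second, unlabelled pot of the same kind (49 x 49 x 58 mm) on the desk behind the station; leave it. Origin: centre of its underside
- amber_bottle: small amber bottle with black cap, 29 x 29 x 61 mm, on the desk behind the station; leave it. Origin: centre of its underside
- dropper_bottle: white dropper bottle, 36 x 36 x 106 mm, on the desk to the left; leave it. Origin: centre of its underside
- card_tube: lying card tube, 96 x 37 x 37 mm, on the desk to the left; leave it. Origin: centre of its underside
- next_hole (a point): mouth of the third index hole, the next one up, in the pillar's front (-x) face, 104 mm above the desk. Round holes 10 mm wide every 25 mm, at 54, 79, 104 and 129 mm; the pin starts in the second (79 mm). The sleeve carries the pin past them
Things that resemble listed ones, but are neither listed nor needed, are in the scene too. What is shaped like the specimen but green is not meant.

How it is judged:
On the way, in this order (a step that is already met when the one before it is completed fails the run):
1. the pot stands in its rest with its label facing the reader, let go (angle between the x axis of specimen and the y axis of stand, either way round below 0.3 rad and horizontal distance between label and reader_window below 0.08 m and horizontal distance between specimen and nest below 0.006 m and angle between specimen's own z axis and vertical below 0.08 rad and contact force between the fingers and specimen below 0.1 N), for 0.2 s.
2. the plunger is pulled until its pin is clear of the hole (value of joint plunger above 0.008 m), for 0.1 s.
At the end, for the whole second after the job is handed in: The reader is pinned in the third hole (slide within 3 mm of 50 mm), the pin home within 2 mm, and the fingers still hold the knob with more than 2 N; the pot stands upright in its rest, untouched, its label facing the window within 0.3 rad (17 degrees) (all of step 1 and value of joint reader_slide between 0.047 and 0.053 m and value of joint plunger below 0.002 m and contact force between the fingers and knob above 2 N and height (world z) of specimen below 0.062 m); the arm keeps its last pose, push and grip.
It fails at once if the reader was let drop down the pillar (value of joint reader_slide below 0.015 m).
It fails at once if the specimen pot was tipped (angle between specimen's own z axis and vertical above 0.5 rad).
It fails at once if the waiting pot, a bottle or the card tube was pushed away or knocked over (distance of any of waiting_pot, amber_bottle, dropper_bottle, card_tube from where it was at the start of the episode above 0.03 m or angle between any of waiting_pot, amber_bottle, dropper_bottle's own z axis and vertical above 0.5 rad).
It also fails if it takes over 48 s, if anything falls off the work surface, if the arm or the gripper's body presses on something with over 40 N, if the wrist force passes 120 N, or if a joint passes its speed limit or range.

ROBOT

A 7-joint arm with a two-finger parallel gripper is mounted at the origin on a cart in front of the work surface, level with it; the furniture and walls round the work are solid. World frame = base frame: x ahead of the robot, y to its left, z up, the work surface at z = 0. Lengths are in m, angles in rad, forces in N, time in s.
With the tool pointing down it reaches from about 0.4 to 0.875 m from the base axis. Payload 19.3 kg.
Tool frame: the origin (TCP) lies at the very end of the fingers, on their centre line; the grasp point (between the pads) lies 19 mm behind it; z points along the fingers, y is the line along which they close (so a half turn about z gives the same grasp; the last joint's range is limited). The gripper opens to 85 mm and grips with 20 to 120 N. Pads are 22 mm wide; open, the fingers measure 114 mm over their backs; the gripper's body (76 mm by 85 mm) begins 54 mm behind the grasp point. The pads swing forward as they close: fully open they stand 13 mm farther back than shut.
Start: joints at [1.114, 0.521, -0.036, 1.599, 0.021, 1.021, -0.113], TCP at [0.236, -0.579, 0.231] pointing down, gripper open.
Joint ranges: [-2.91, 2.91], [-0.3, 2.13], [-1.5, 1.42], [0.17, 2.43], [-1.26, 4.41], [0.16, 1.93], [-2.52, 2.52]. Speed limits (rad/s): [1.89, 1.89, 2.39, 2.39, 3.01, 3.01, 3.01].

INTERFACE

Orientations are given as [roll, pitch, yaw] about the fixed x, y, z axes, in that order (R = Rz(yaw) Ry(pitch) Rx(roll)).
In Python, from workcell import bot gives the robot as it stands. The module is installed in compiled form; this text tells all that it offers.
- The arm moves only by the tool apply_moves, never from a script. Its arguments are lists of equal length, an entry for each row: "claw": the finger opening in m, from 0 to 0.0854; "xyz": the shift along the tool's x, y, z in m, a list of three; "twist": the turn, a rotation vector about the tool's x, y, z in rad, a list of three. A call has 1 to 20 rows; each row shifts and turns the commanded pose from where the row before left it, along the tool's axes as they then stand; what a row does not reach is not made up. A row lasts 1/10 s, in which the tool goes at most 50 mm and 8.59 degrees, less where a joint would pass 70% of its speed; a pose out of reach is approached as far as the arm can. A call with a gripper value outside its range is refused whole. The fingers move at their own pace and stop on an object; "force" is the grip in N (left out, the last holds). Time passes only in rows, so rows that do not move let the fingers close. It gives the time, the measured TCP pose, the force, the opening and the grip force at its end, in the units of the state.
- bot.observe(): the state, without advancing time (a new reading comes with each control period).
- bot.grab_frame(name): name is "scene" or "top"; returns a dict with "img" (480x640x3 uint8, red, green, blue), "vfov" (degrees; the focal length in pixels is half the picture's height over the tangent of half this angle, whatever the lens; pixels are square), "cx", "cy" (the principal point, pixels), "distortion" ([k1, k2, p1, p2, k3] as OpenCV has them; the pictures are not rectified), "view" (4x4, takes a point from world to camera coordinates). Camera axes: x right, y up, looking along -z (the intrinsics and any distortion apply to the point x, -y, -z); pixel columns grow to the right and rows downward; lengths in m; the calibration is good to about 2 mm. A picture is of the moment at which its call begins. There is no depth.
- bot.job_done(): hands the job in; it is judged then, once.
Trained networks look in the newest picture that a camera, given by its name, has taken for a name from the list of things; names that differ only in an ending like _2 or _b are one class to them, and where a whole thing is asked for, a point or a joint stands for the part that bears it (a point fixed in the world has none). Each returns a list of dicts, best first, with "score" (0 to 1); they miss things now and then, are a little off and sometimes report something else, mostly with a low value. They report only what shows in the picture. A call takes as long as a camera call. They do not tell look-alikes from the thing itself.
- bot.find_in(camera, query): "position" ([x, y, z] in m, in world coordinates, good to about 4 mm: the middle of the surface that is visible of it).
The state is a dict: "clock": time; "qpos": joint angles; "qd": joint speeds; "joint_efforts": joint torques, N m; "position": TCP position; "tool_rot": TCP orientation; "force": force on the tool from outside, world axes, zero at the start; "moment": the same for the moment, N m; "grip_width": finger opening in m; "finger_force": force on a finger pad.
Only numpy, scipy, OpenCV 4.12 (cv2) and the standard library are available. Lean on these libraries where they do the work, as an engineer would, in place of code of your own. Each camera call takes 0.05 s, during which the arm holds its last target. There are 200 camera calls.

## Working session

There is one attempt and no reset: what is moved stays moved. The work goes in short steps, Python scripts to look and compute and a tool call to move; the robot and the scene stay as the last step left them, time stands still between calls to the robot, and variables do not carry over. Pictures are saved under pics/ and viewed, at most 10 in all, crops included, and the job is handed in when it is done.

Besides the shell and the picture viewer there is one more tool, called after "Request:" by a JSON object that holds its "api" and its "payload". apply_moves: Moves the arm, as the interface text tells. Its arguments: {"type":"object","properties":{"claw":{"type":"array"},"xyz":{"type":"array"},"twist":{"type":"array"},"force":{"type":"number"}},"required":["claw","xyz","twist"]}

```bash
mkdir -p pics
cat > h.py <<'E'
import numpy as np, cv2
from workcell import bot
from scipy.spatial.transform import Rotation as R
def K(f):
    h=f["img"].shape[0]; fl=h/2/np.tan(np.radians(f["vfov"])/2)
    return np.array([[fl,0,f["cx"]],[0,fl,f["cy"]],[0,0,1.]])
def proj(f,P):
    V=np.array(f["view"]); P=np.atleast_2d(P)
    c=(V[:3,:3]@P.T).T+V[:3,3]; c=c*[1,-1,-1]
    return cv2.projectPoints(c,np.zeros(3),np.zeros(3),K(f),np.array(f["distortion"],float))[0][:,0]
def ray(f,uv,z):
    n=cv2.undistortPoints(np.array([[uv]],float),K(f),np.array(f["distortion"],float))[0,0]
    V=np.array(f["view"]); d=V[:3,:3].T@np.array([n[0],-n[1],-1]); o=-V[:3,:3].T@V[:3,3]
    return o+d*(z-o[2])/d[2]
def save(f,n,crop=None,s=1):
    im=f["img"][:,:,::-1]
    if crop: x0,y0,x1,y1=crop; im=im[y0:y1,x0:x1]
    cv2.imwrite("pics/"+n,cv2.resize(im,None,fx=s,fy=s,interpolation=cv2.INTER_CUBIC))
E
python3 - <<'E'
from h import *
f=bot.grab_frame("scene");g=bot.grab_frame("top")
save(f,"a.png");save(g,"b.png")
np.set_printoptions(precision=3,suppress=True)
s=bot.observe();print(s)
for c,fr in(("scene",f),("top",g)):
  print(c,np.array(fr["view"]),fr["vfov"])
  for q in["stand","specimen","label","reader_window","knob","waiting_pot","amber_bottle","dropper_bottle","card_tube"]:
    for r in bot.find_in(c,q)[:3]: print(c,q,round(r["score"],2),np.round(r["position"],3),proj(fr,r["position"])[0].round())
E
```

```text
{'clock': 0.1, 'qpos': array([ 1.114,  0.522, -0.036,  1.6  ,  0.021,  1.021, -0.113]), 'qd': array([ 0.002, -0.001,  0.002, -0.001,  0.001, -0.001, -0.002]), 'joint_efforts': array([  0.004, -92.849,   1.984, -37.054,   0.018,   0.005,   0.   ]), 'position': array([ 0.236, -0.579,  0.231]), 'tool_rot': array([-3.141,  0.   ,  0.387]), 'force': array([-1.21 ,  0.055, -0.453]), 'moment': array([ 0.06 ,  0.038, -0.007]), 'finger_force': 0.0, 'grip_width': 0.0855230505383648}
scene [[ 0.698 -0.716 -0.013 -0.41 ]
 [ 0.438  0.412  0.799 -0.404]
 [-0.566 -0.563  0.602 -0.509]
 [ 0.     0.     0.     1.   ]] 53.39220613403978
scene stand 0.77 [0.513 0.044 0.012] [265. 325.]
scene specimen 0.82 [0.801 0.256 0.045] [298. 198.]
scene specimen 0.74 [ 0.572 -0.157  0.057] [382. 352.]
scene specimen 0.64 [ 0.51  -0.046  0.108] [299. 313.]
scene label 0.72 [ 0.47  -0.153  0.058] [334. 393.]
scene label 0.67 [ 0.574 -0.154  0.058] [381. 350.]
scene label 0.6 [0.801 0.259 0.04 ] [298. 200.]
scene reader_window 0.88 [0.525 0.075 0.077] [256. 285.]
scene knob 0.48 [0.497 0.12  0.077] [226. 281.]
scene
[... 588 characters left out ...]
 0.73 [0.807 0.26  0.058] [203. 146.]
top label 0.94 [ 0.584 -0.154  0.058] [418. 267.]
top label 0.75 [ 0.522 -0.038  0.114] [359. 300.]
top label 0.66 [ 0.481 -0.144  0.061] [412. 321.]
top reader_window 0.9 [0.544 0.078 0.076] [295. 286.]
top knob 0.7 [0.496 0.12  0.088] [271. 312.]
top knob 0.61 [0.5   0.122 0.087] [270. 310.]
top knob 0.55 [0.543 0.077 0.074] [295. 286.]
top waiting_pot 0.58 [ 0.612 -0.033  0.061] [355. 250.]
top amber_bottle 0.59 [0.627 0.067 0.044] [302. 242.]
top amber_bottle 0.35 [0.543 0.079 0.078] [294. 286.]
top dropper_bottle 0.61 [0.647 0.217 0.055] [223. 229.]
top card_tube 0.95 [0.485 0.242 0.031] [210. 313.]
top card_tube 0.22 [0.498 0.122 0.09 ] [270. 311.]
```

View pics/a.png

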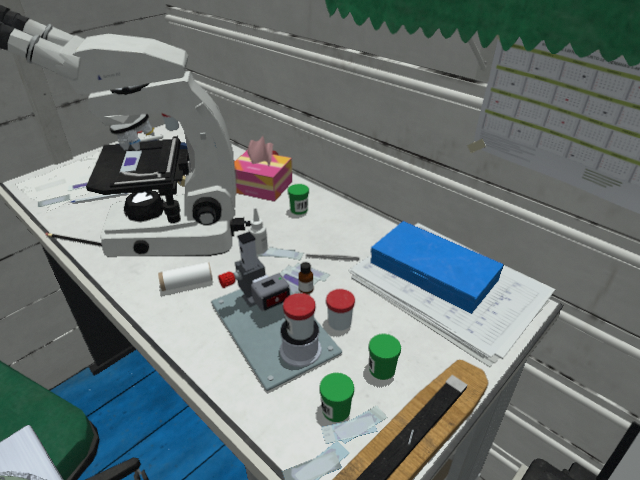

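View pics/b.png

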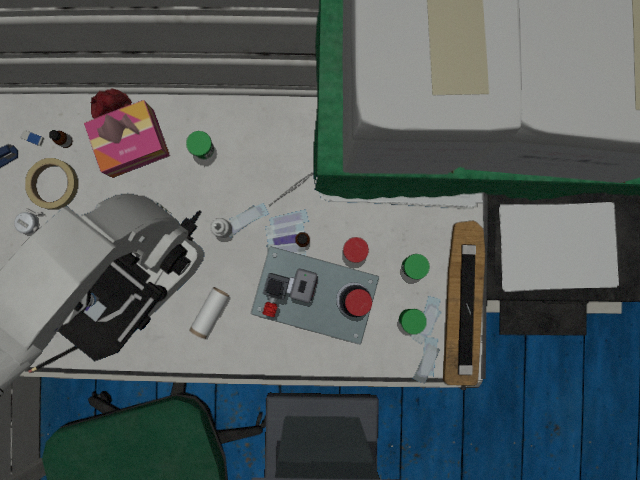

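Run:
```python
import cv2,numpy as np
a=cv2.imread("pics/a.png")[240:400,190:390]; b=cv2.imread("pics/b.png")[230:350,250:400]
a=cv2.resize(a,(400*600//480,400),interpolation=cv2.INTER_CUBIC)
a=cv2.resize(a,(500,400));b=cv2.resize(b,(300,240),interpolation=cv2.INTER_CUBIC)
o=np.zeros((400,800,3),np.uint8);o[:,:500]=a;o[:240,500:]=b;cv2.imwrite("pics/c.png",o)
```

```text
(no output)
```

View pics/c.png

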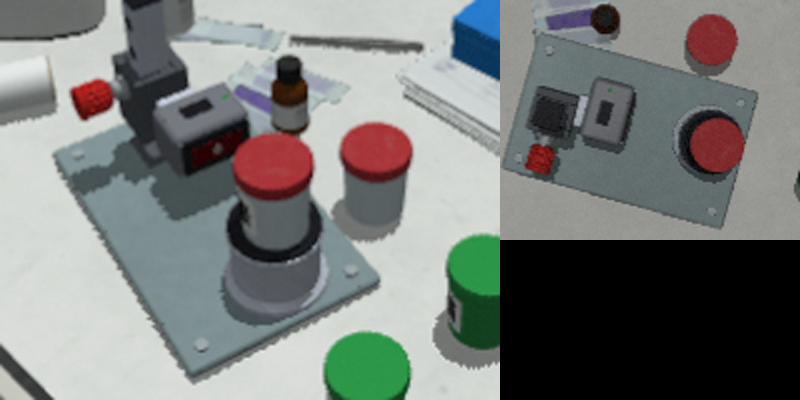

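The target is the red-lidded pot in the rest at scene (299,313) / top (357,303). The look-alikes are the waiting pot at (340,305) and green pots at (337,395), (384,355) and (298,198). The knob is at (227,279). The label shows as a dark patch at the pot's left edge, around scene (252,325), so I'll unwrap the pot to find its angle.

```bash
cat >> h.py <<'E'
def unwrap(f,c,z0=0.058,r=0.0215):
    o=-np.array(f["view"])[:3,:3].T@np.array(f["view"])[:3,3]
    va=np.degrees(np.arctan2(o[1]-c[1],o[0]-c[0]))
    A=va+np.arange(-90,91,2.); Z=z0+np.arange(0.002,0.048,0.001)[::-1]
    P=np.array([[c[0]+r*np.cos(np.radians(a)),c[1]+r*np.sin(np.radians(a)),z] for z in Z for a in A])
    uv=proj(f,P).reshape(len(Z),len(A),2).astype(np.float32)
    return va,A,Z,cv2.remap(f["img"],uv[:,:,0],uv[:,:,1],cv2.INTER_LINEAR)
E
python3 - <<'E'
from h import *
from scipy.optimize import least_squares
np.set_printoptions(precision=4,suppress=True,linewidth=150)
g=bot.grab_frame("top");f=bot.grab_frame("scene")
cs=[(271.5,246.5),(378.5,276),(360,344),(251.5,315)]
W=np.array([ray(g,c,0.01) for c in cs]); print(W)
L=np.array([(.07,.113),(.07,-.113),(-.07,-.113),(-.07,.113)])
def T(p,l): c,s=np.cos(p[2]),np.sin(p[2]); l=np.atleast_2d(l); return np.c_[p[0]+c*l[:,0]-s*l[:,1],p[1]+s*l[:,0]+c*l[:,1]]
r=least_squares(lambda p:(T(p,L)-W[:,:2]).ravel(),[.53,.05,-.2]);p=r.x;print("stand",p,r.fun)
for n,l,z in [("nest",(.012,-.075),.058),("pillar",(0,.075),.151),("knob",(-.044,.075),.079)]:
    P=np.r_[T(p,l)[0],z];print(n,P,proj(f,P),proj(g,P))
# lid centroids
for nm,fr,win in(("top",g,(335,365,280,325)),("scene",f,(280,318,292,325)),("topknob",g,(258,282,298,322))):
    x0,x1,y0,y1=win;im=fr["img"][y0:y1,x0:x1].astype(int);m=(im[:,:,0]>90)&(im[:,:,1]<70)
    ys,xs=np.nonzero(m);print(nm,m.sum(),xs.min()+x0,xs.max()+x0,ys.min()+y0,ys.max()+y0,xs.mean()+x0,ys.mean()+y0)
    u=(xs.mean()+x0,ys.mean()+y0);print(ray(fr,u,.116),ray(fr,u,.11),ray(fr,u,.085))
E
```

```text
[[ 0.6182  0.1275  0.01  ]
 [ 0.5644 -0.0851  0.01  ]
 [ 0.4299 -0.051   0.01  ]
 [ 0.4824  0.1636  0.01  ]]
stand [ 0.5237  0.0388 -0.2467] [ 0.0011  0.0037 -0.0004 -0.0028 -0.0017 -0.0027  0.001   0.0018]
nest [ 0.5171 -0.0369  0.058 ] [[299.1109 330.3671]] [[355.7099 300.9923]]
pillar [0.542  0.1115 0.151 ] [[245.4007 236.8777]] [[274.4235 287.8694]]
knob [0.4994 0.1222 0.079 ] [[226.1972 278.9339]] [[270.3939 309.4497]]
top 438 345 364 289 315 355.7488584474886 302.09589041095893
[ 0.5184 -0.0322  0.116 ] [ 0.5181 -0.0327  0.11  ] [ 0.5166 -0.0348  0.085 ]
scene 583 283 314 293 316 298.5145797598628 304.5506003430532
[ 0.5169 -0.0385  0.116 ] [ 0.5209 -0.0341  0.11  ] [ 0.5378 -0.0156  0.085 ]
topknob 145 262 276 302 316 269.2551724137931 309.15862068965515
[0.5026 0.1219 0.116 ] [0.5022 0.1223 0.11  ] [0.5003 0.1239 0.085 ]
```

Run:
```python
from h import *
np.set_printoptions(precision=4,suppress=True,linewidth=170)
g=bot.grab_frame("top");f=bot.grab_frame("scene")
im=g["img"][280:325,335:378].astype(int);m=(im[:,:,0]>90)&(im[:,:,1]<70);ys,xs=np.nonzero(m)
print(m.sum(),xs.min()+335,xs.max()+335,ys.min()+280,ys.max()+280,ray(g,(xs.mean()+335,ys.mean()+280),.116),ray(g,(xs.mean()+335,ys.mean()+280),.111))
for c in((.518,-.0365),):
  va,A,Z,U=unwrap(f,c); gr=U.mean(2); print(va)
  for a,v in zip(A,gr[8:34].mean(0)): print(int(a),int(v),end=" | ")
  cv2.imwrite("pics/d.png",np.hstack([cv2.resize(U[:,:,::-1],None,fx=5,fy=8,interpolation=0),cv2.resize(f["img"][290:370,275:325,::-1],(230,368),interpolation=2)]))
```

```text
556 345 371 289 315 [ 0.5185 -0.0366  0.116 ] [ 0.5182 -0.0371  0.111 ]
-132.300600438957
-222 63 | -220 62 | -218 61 | -216 58 | -214 56 | -212 54 | -210 51 | -208 48 | -206 45 | -204 43 | -202 41 | -200 39 | -198 38 | -196 39 | -194 43 | -192 47 | -190 52 | -188 56 | -186 60 | -184 62 | -182 67 | -180 73 | -178 80 | -176 88 | -174 94 | -172 100 | -170 103 | -168 105 | -166 103 | -164 100 | -162 97 | -160 95 | -158 93 | -156 93 | -154 93 | -152 93 | -150 93 | -148 93 | -146 94 | -144 94 | -142 94 | -140 94 | -138 94 | -136 94 | -134 94 | -132 94 | -130 94 | -128 94 | -126 93 | -124 94 | -122 94 | -120 93 | -118 93 | -116 93 | -114 93 | -112 93 | -110 93 | -108 93 | -106 93 | -104 93 | -102 93 | -100 93 | -98 92 | -96 92 | -94 91 | -92 91 | -90 91 | -88 91 | -86 91 | -84 90 | -82 90 | -80 90 | -78 90 | -76 89 | -74 89 | -72 89 | -70 88 | -68 88 | -66 87 | -64 86 | -62 84 | -60 83 | -58 83 | -56 82 | -54 82 | -52 82 | -50 82 | -48 82 | -46 82 | -44 81 | -42 80 |
```

View pics/d.png

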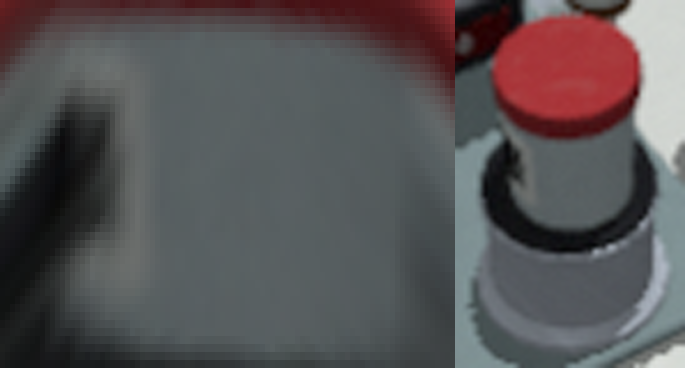

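The label's right edge is at about -163°, so its centre is at about 149° in world. The target, stand +y, is 76°, so the pot has to turn about -74°. I'll go above the pot with yaw 1.05 so the turn ends at the stand's yaw, -0.247.

Request:
{"api": "apply_moves", "payload": {"claw": [0.085,0.085,0.085,0.085,0.085,0.085,0.085,0.085,0.085,0.085,0.085,0.085,0.085,0.085,0.085,0.085,0.085,0.085,0.085,0.085], "xyz": [[0.031,-0.0264,0],[0.031,-0.0264,0],[0.031,-0.0264,0],[0.031,-0.0264,0],[0.031,-0.0264,0],[0.031,-0.0264,0],[0.031,-0.0264,0],[0.031,-0.0264,0],[0.031,-0.0264,0],[0.031,-0.0264,0],[0.031,-0.0264,0],[0.031,-0.0264,0],[0.031,-0.0264,0],[0.031,-0.0264,0],[0.031,-0.0264,0],[0,0,0.01],[0,0,0.01],[0,0,0.01],[0,0,0.01],[0,0,0.01]], "twist": [[0,0,0],[0,0,0],[0,0,0],[0,0,0],[0,0,0],[0,0,0],[0,0,0],[0,0,0],[0,0,0],[0,0,0],[0,0,0],[0,0,0],[0,0,0],[0,0,0],[0,0,0],[0,0,-0.132],[0,0,-0.132],[0,0,-0.132],[0,0,-0.132],[0,0,-0.132]], "force": 20}}

```text
clock: 3.2
position: [0.5171, -0.0367, 0.181]
tool_rot: [3.141, -0.0, 1.052]
force: [-0.4, -0.5, 0.7]
grip_width: 0.085
finger_force: 0.0
```

Run:
```python
from h import *
print(bot.observe()["qpos"].round(2))
f=bot.grab_frame("scene")
c=np.array([.518,-.037]);va=np.radians(-132.3)
for s in(1,-1):
  print(proj(f,[[c[0]+s*.0215*np.cos(va+np.pi/2),c[1]+s*.0215*np.sin(va+np.pi/2),z] for z in(.075,.085,.095)]).round(1).tolist())
for r in range(322,338,3): print(r,f["img"][r,276:324].mean(1).astype(int).tolist())
save(f,"e.png",(200,220,400,380),4)
```

```text
[ 0.26  0.44 -0.39  1.92  0.22  0.83 -0.77]
[[313.1, 321.9], [313.0, 317.4], [312.9, 312.8]]
[[285.3, 323.3], [285.0, 318.8], [284.7, 314.3]]
322 [126, 143, 154, 156, 155, 156, 141, 101, 53, 26, 14, 49, 81, 108, 119, 112, 105, 104, 104, 106, 107, 107, 106, 105, 106, 105, 106, 107, 105, 106, 105, 104, 104, 102, 101, 102, 98, 81, 49, 34, 106, 158, 196, 221, 227, 228, 227, 176]
325 [154, 156, 154, 154, 154, 111, 42, 33, 28, 23, 12, 27, 47, 88, 114, 117, 109, 105, 105, 105, 106, 105, 107, 105, 105, 105, 106, 104, 104, 105, 104, 103, 103, 103, 99, 101, 97, 70, 36, 36, 34, 61, 134, 156, 171, 214, 175, 129]
328 [157, 155, 155, 155, 111, 37, 23, 19, 18, 20, 43, 55, 38, 74, 109, 120, 111, 104, 104, 105, 105, 106, 107, 106, 105, 105, 105, 105, 105, 105, 105, 105, 104, 102, 101, 99, 99, 76, 40, 21, 21, 20, 75, 138, 159, 157, 153, 137]
331 [157, 157, 156, 150, 102, 22, 20, 17, 18, 21, 25, 85, 114, 114, 116, 120, 113, 105, 105, 105, 105, 105, 105, 106, 106, 104, 104, 107, 105, 105, 105, 103, 104, 102, 101, 99, 93, 58, 19, 20, 14, 19, 35, 121, 151, 156, 157, 157]
334 [155, 155, 155, 151, 113, 49, 19, 23, 21, 20, 20, 23, 66, 96, 108, 114, 111, 107, 105, 105, 105, 105, 104, 106, 105, 105, 106, 106, 105, 106, 105, 104, 103, 101, 100, 84, 52, 24, 19, 20, 19, 37, 97, 143, 156, 156, 156, 154]
337 [153, 154, 155, 153, 144, 120, 74, 20, 20, 20, 20, 19, 19, 22, 38, 64, 93, 103, 103, 103, 104, 104, 104, 104, 104, 106, 105, 105, 104, 104, 102, 92, 74, 55, 29, 20, 19, 20, 24, 31, 83, 97, 137, 155, 155, 156, 157, 157]
```

View pics/e.png

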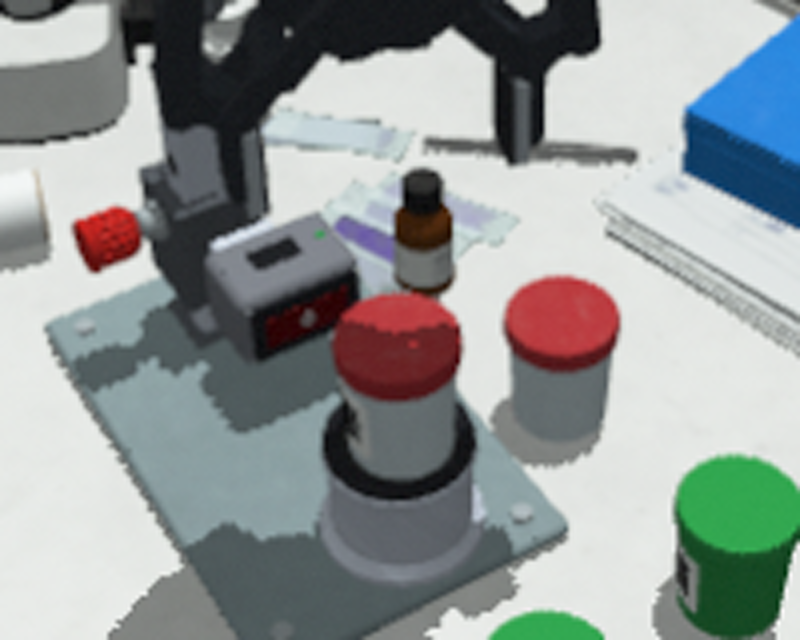

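The view from above agrees: lid, rest and label edge at scene (292,328) confirm the label centre at about 149°. Now going down, gripping, turning and releasing.

Request:
{"api": "apply_moves", "payload": {"claw": [0.085,0.085,0.085,0.06,0.045,0.045,0.045,0.045], "xyz": [[0,0,0.03],[0,0,0.03],[0,0,0.026],[0,0,0],[0,0,0],[0,0,0],[0,0,0],[0,0,0]], "twist": [[0,0,0],[0,0,0],[0,0,0],[0,0,0],[0,0,0],[0,0,0],[0,0,0],[0,0,0]], "force": 20}}

```text
clock: 4.05
position: [0.5179, -0.0367, 0.0967]
tool_rot: [3.14, -0.001, 1.046]
force: [-1.8, 0.7, 9.6]
grip_width: 0.0478
finger_force: 21.1
```

Request:
{"api": "apply_moves", "payload": {"claw": [0.045,0.045,0.045,0.045,0.045,0.045,0.045,0.045,0.045,0.045,0.045,0.045,0.045,0.045], "xyz": [[0,0,0],[0,0,0],[0,0,0],[0,0,0],[0,0,0],[0,0,0],[0,0,0],[0,0,0],[0,0,0],[0,0,0],[0,0,0],[0,0,0],[0,0,0],[0,0,0]], "twist": [[0,0,0.107],[0,0,0.107],[0,0,0.107],[0,0,0.107],[0,0,0.107],[0,0,0.107],[0,0,0.107],[0,0,0.107],[0,0,0.107],[0,0,0.107],[0,0,0.107],[0,0,0.107],[0,0,0],[0,0,0]]}}

```text
clock: 5.45
position: [0.518, -0.0365, 0.0967]
tool_rot: [-3.141, -0.002, -0.238]
force: [-1.3, -0.2, 9.5]
grip_width: 0.048
finger_force: 21.1
```

Request:
{"api": "apply_moves", "payload": {"claw": [0.06,0.08,0.085,0.085,0.085,0.085,0.085,0.085], "xyz": [[0,0,0],[0,0,0],[0,0,0],[0,0,0],[0,0,-0.03],[0,0,-0.03],[0,0,-0.03],[0,0,-0.03]], "twist": [[0,0,0],[0,0,0],[0,0,0],[0,0,0],[0,0,0],[0,0,0],[0,0,0],[0,0,0]]}}

```text
clock: 6.25
position: [0.5168, -0.0367, 0.2166]
tool_rot: [-3.142, 0.0, -0.237]
force: [0.2, -0.1, -0.4]
grip_width: 0.0851
finger_force: 0.0
```

Run:
```python
from h import *
f=bot.grab_frame("scene");print(bot.observe()["position"].round(4),bot.observe()["qpos"].round(2),bot.observe()["tool_rot"])
save(f,"f.png",(220,240,380,370),5)
for c in("scene","top"):
  bot.grab_frame(c)
  for r in bot.find_in(c,"knob")[:2]:print(c,r)
```

```text
[ 0.5187 -0.0368  0.2209] [-0.05  0.37  0.02  1.89 -0.01  0.88 -1.84] [-3.14011618 -0.00514424 -0.23759359]
scene {'position': [0.4999, 0.1202, 0.0791], 'score': 0.55}
top {'position': [0.4964, 0.1222, 0.088], 'score': 0.53}
```

View pics/f.png

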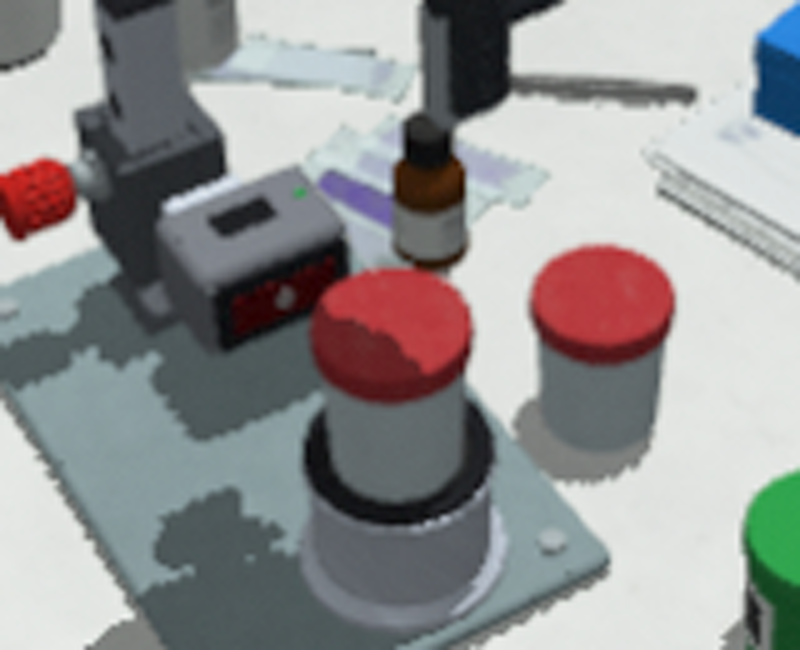

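The pot is upright in the rest, and its label has turned out of view towards the reader, as expected. Next is the knob, approached with a 25° tilt to clear the pillar.

Request:
{"api": "apply_moves", "payload": {"claw": [0.07,0.06,0.05,0.05,0.05,0.05,0.05,0.05,0.05,0.05], "xyz": [[-0.0174,-0.0299,0],[-0.0174,-0.0299,0],[-0.0174,-0.0299,0],[-0.0174,-0.0299,0],[-0.0174,-0.0299,0],[0,0,0],[0,0,0],[0,0,0],[0,0,0],[0,0,0]], "twist": [[0,0,0],[0,0,0],[0,0,0],[0,0,0],[0,0,0.009],[0,0.109,0],[0,0.109,0],[0,0.109,0],[0,0.109,0],[0,0,0]]}}

```text
clock: 7.5
position: [0.4662, 0.1294, 0.2092]
tool_rot: [3.13, -0.276, -0.24]
force: [-0.2, 1.1, -0.9]
grip_width: 0.0499
finger_force: 0.0
```

```bash
cat >> h.py <<'E'
def rel(t):
    s=bot.observe(); M=R.from_euler("xyz",s["tool_rot"]).as_matrix()
    print(s["position"].round(4),s["tool_rot"].round(3),s["qpos"].round(2),s["grip_width"],"tool shift",(M.T@(np.array(t)-s["position"])).round(4)); return M
E
python3 - <<'E'
from h import *
rel([.4696,.1295,.1375]);M=rel([.5024,.1212,.065]);print(M.round(3))
E
```

```text
[0.4662 0.1294 0.2092] [ 3.13  -0.276 -0.24 ] [-0.8   0.24  0.32  2.18  0.23  0.54 -2.5 ] 0.0499273657460301 tool shift [-0.0164 -0.0017  0.0699]
[0.4662 0.1294 0.2092] [ 3.13  -0.276 -0.24 ] [-0.8   0.24  0.32  2.18  0.23  0.54 -2.5 ] 0.0499273657460301 tool shift [-0.0036 -0.0024  0.1489]
[[ 0.934 -0.241  0.262]
 [-0.229 -0.97  -0.076]
 [ 0.273  0.011 -0.962]]
```

Joint 7 reached its limit, so I'll use the half-turned grasp: untilt, turn π about the tool axis, then tilt the other way.

Request:
{"api": "apply_moves", "payload": {"claw": [0.05,0.05,0.05,0.05,0.05,0.05,0.05,0.05,0.05,0.05,0.05,0.05,0.05,0.05,0.05,0.05,0.05,0.05,0.05,0.05], "xyz": [[0,0,-0.005],[0,0,-0.005],[0,0,0],[0,0,0],[0,0,0],[0,0,0],[0,0,0],[0,0,0],[0,0,0],[0,0,0],[0,0,0],[0,0,0],[0,0,0],[0,0,0],[0,0,0],[0,0,0],[0,0,0],[0,0,0],[0,0,0],[0,0,0]], "twist": [[0,-0.138,0],[0,-0.138,0],[0,0,-0.145],[0,0,-0.145],[0,0,-0.145],[0,0,-0.145],[0,0,-0.145],[0,0,-0.145],[0,0,-0.145],[0,0,-0.145],[0,0,-0.145],[0,0,-0.145],[0,0,-0.145],[0,0,-0.145],[0,0,-0.145],[0,0,-0.145],[0,0,-0.145],[0,0,-0.145],[0,0,-0.145],[0,0,-0.145]]}}

```text
clock: 9.5
position: [0.4656, 0.1282, 0.2197]
tool_rot: [-3.135, 0.007, 2.368]
force: [-0.2, 0.1, 0.0]
grip_width: 0.0496
finger_force: 0.0
```

Run:
```python
from h import *
rel([.4696,.1295,.2])
```

```text
[0.4656 0.1282 0.2197] [-3.135  0.007  2.368] [-0.12  0.33 -0.35  1.96  0.15  0.88  0.25] 0.04961666853262052 tool shift [-0.0018  0.0038  0.0197]
```

Request:
{"api": "apply_moves", "payload": {"claw": [0.05,0.05,0.05,0.05,0.05,0.05,0.05,0.05,0.05], "xyz": [[0,0,0],[0,0,0],[0,0,0],[0,0,0],[0,0,0],[0,0,0],[0,0,0],[0,0,0],[0,0,0]], "twist": [[0,0,-0.132],[0,0,-0.132],[0,0,-0.132],[0,0,-0.132],[0,-0.109,0],[0,-0.109,0],[0,-0.109,0],[0,-0.109,0],[0,0,0]]}}

```text
clock: 10.4
position: [0.4646, 0.128, 0.2193]
tool_rot: [-3.127, 0.421, 2.896]
force: [-0.6, 0.0, 0.0]
grip_width: 0.05
finger_force: 0.0
```

Run:
```python
from h import *
rel([.4696,.1295,.1375]);M=rel([.5024,.1212,.065]);print(M.round(3))
```

```text
[0.4646 0.128  0.2193] [-3.127  0.421  2.896] [-0.33  0.2  -0.32  2.24  0.77  0.58  0.06] 0.04997192624296567 tool shift [0.0293 0.0038 0.0764]
[0.4646 0.128  0.2193] [-3.127  0.421  2.896] [-0.33  0.2  -0.32  2.24  0.77  0.58  0.06] 0.04997192624296567 tool shift [0.028  0.0049 0.1564]
[[-0.885  0.249  0.392]
 [ 0.222  0.968 -0.113]
 [-0.408 -0.013 -0.913]]
```

Request:
{"api": "apply_moves", "payload": {"claw": [0.05,0.05,0.05,0.05,0.05], "xyz": [[0.0072,0.001,0.019],[0.0072,0.001,0.019],[0.0072,0.001,0.019],[0.0072,0.001,0.019],[0,0,0]], "twist": [[0,0,0],[0,0,0],[0,0,0],[0,0,0],[0,0,0]]}}

```text
clock: 10.9
position: [0.4708, 0.1285, 0.1363]
tool_rot: [-3.124, 0.415, 2.895]
force: [-0.9, 0.6, 0.3]
grip_width: 0.0501
finger_force: 0.0
```

Run:
```python
from h import *
rel([.5024,.1212,.065])
f=bot.grab_frame("scene");g=bot.grab_frame("top")
a=cv2.resize(f["img"][220:340,180:280,::-1],(480,576),interpolation=2);b=cv2.resize(g["img"][250:350,240:290,::-1],(288,576),interpolation=2)
cv2.imwrite("pics/g.png",np.hstack([a,b]))
```

```text
[0.4708 0.1285 0.1363] [-3.124  0.415  2.895] [-0.43  0.37 -0.21  2.31  1.13  0.44 -0.33] 0.05008981392271574 tool shift [-0.0009  0.002   0.0783]
```

View pics/g.png

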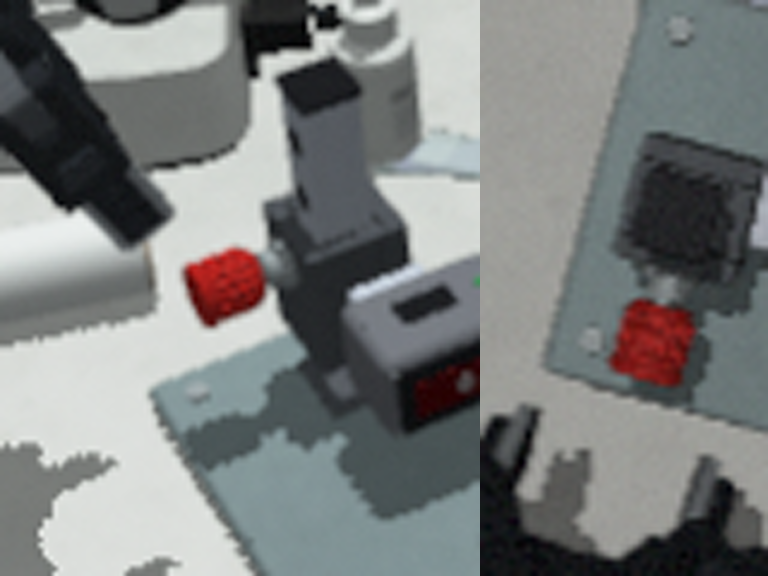

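The fingers straddle the knob (top view 270,309) once the parallax is allowed for. Advancing and closing.

Request:
{"api": "apply_moves", "payload": {"claw": [0.05,0.05,0.05,0.05,0.05,0.05], "xyz": [[0,0.0005,0.02],[0,0.0005,0.02],[0,0.0005,0.02],[0,0.0005,0.012],[0,0,0.006],[0,0,0]], "twist": [[0,0,0],[0,0,0],[0,0,0],[0,0,0],[0,0,0],[0,0,0]], "force": 60}}

```text
clock: 11.6
position: [0.5031, 0.1222, 0.0677]
tool_rot: [-3.128, 0.42, 2.893]
force: [0.4, 0.6, 0.7]
grip_width: 0.0499
finger_force: 0.0
```

Run:
```python
from h import *
rel([.5024,.1212,.065])
f=bot.grab_frame("scene");g=bot.grab_frame("top")
a=cv2.resize(f["img"][220:340,180:280,::-1],(480,576),interpolation=2);b=cv2.resize(g["img"][250:350,240:290,::-1],(288,576),interpolation=2)
cv2.imwrite("pics/i.png",np.hstack([a,b]))
```

```text
[0.5031 0.1222 0.0677] [-3.128  0.42   2.893] [-0.45  0.56 -0.12  2.28  1.55  0.37 -0.72] 0.04990998814284627 tool shift [ 0.0015 -0.0011  0.0023]
```

View pics/i.png

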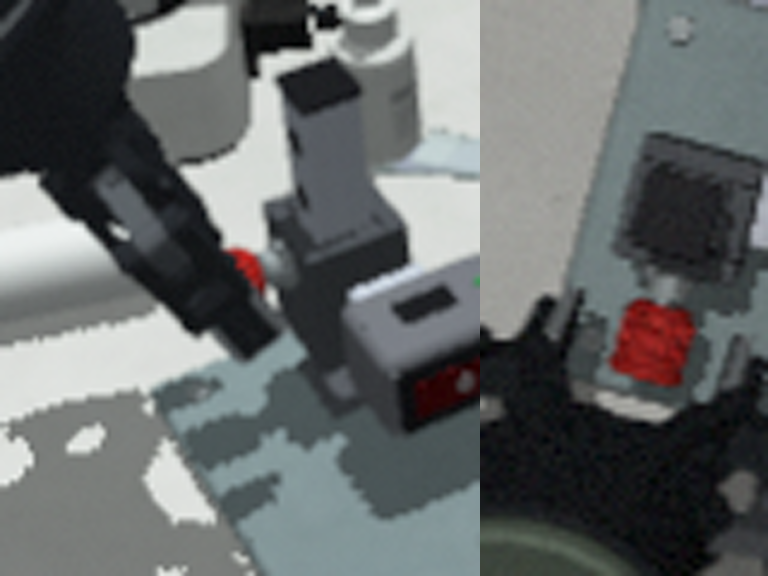

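The knob sits between the fingers. Closing.

Request:
{"api": "apply_moves", "payload": {"claw": [0.04,0.03,0.015,0.015,0.015,0.015,0.015,0.015], "xyz": [[0,0,0],[0,0,0],[0,0,0],[0,0,0],[0,0,0],[0,0,0],[0,0,0],[0,0,0]], "twist": [[0,0,0],[0,0,0],[0,0,0],[0,0,0],[0,0,0],[0,0,0],[0,0,0],[0,0,0]], "force": 50}}

```text
clock: 12.5
position: [0.502, 0.122, 0.0677]
tool_rot: [-3.127, 0.42, 2.894]
force: [-3.7, -4.1, 7.8]
grip_width: 0.0214
finger_force: 48.5
```

Run:
```python
from h import *
p=bot.observe()["position"];d=np.array([np.cos(-.247),np.sin(-.247),0])
print(bot.observe()["force"])
rel(p-.012*d);rel(p+[0,0,.025])
```

```text
[-3.69324261 -4.13204198  7.76678342]
[0.502  0.122  0.0677] [-3.127  0.42   2.894] [-0.45  0.56 -0.12  2.29  1.56  0.37 -0.73] 0.021381309730517394 tool shift [ 0.011  -0.0001 -0.0049]
[0.502  0.122  0.0677] [-3.127  0.42   2.894] [-0.45  0.56 -0.12  2.29  1.56  0.37 -0.73] 0.021381309730517394 tool shift [-0.0102 -0.0003 -0.0228]
```

Request:
{"api": "apply_moves", "payload": {"claw": [0.015,0.015,0.015,0.015,0.015,0.015], "xyz": [[0.00275,0,-0.00122],[0.00275,0,-0.00122],[0.00275,0,-0.00122],[0.00275,0,-0.00122],[0,0,0],[0,0,0]], "twist": [[0,0,0],[0,0,0],[0,0,0],[0,0,0],[0,0,0],[0,0,0]]}}

```text
clock: 13.1
position: [0.4908, 0.1248, 0.0676]
tool_rot: [-3.127, 0.42, 2.894]
force: [4.8, -3.6, -3.4]
grip_width: 0.0213
finger_force: 49.1
```

Run:
```python
from h import *
s=bot.observe();d=np.array([np.cos(-.247),np.sin(-.247),0]);print(s["force"],(s["position"]-[.502,.122,.0677])@d,s["position"],s["qpos"].round(2))
g=bot.grab_frame("scene")
for q in("knob","reader_window"):print([ (r["position"],r["score"]) for r in bot.find_in("scene",q)[:1]])
```

```text
[ 4.78848643 -3.61132129 -3.3766776 ] -0.011593691737459099 [0.49075746 0.12483177 0.06756243] [-0.46  0.55 -0.13  2.31  1.58  0.38 -0.77]
[]
[([0.5285, 0.0691, 0.076], 0.74)]
```

The spring reads about 5.5 N along the stand's x, so the pin is out, and the arm now carries the weight. Lifting 25 mm.

Request:
{"api": "apply_moves", "payload": {"claw": [0.015,0.015,0.015,0.015,0.015,0.015,0.015,0.015,0.015,0.015], "xyz": [[-0.00128,0,-0.00285],[-0.00128,0,-0.00285],[-0.00128,0,-0.00285],[-0.00128,0,-0.00285],[-0.00128,0,-0.00285],[-0.00128,0,-0.00285],[-0.00128,0,-0.00285],[-0.00128,0,-0.00285],[0,0,0],[0,0,0]], "twist": [[0,0,0],[0,0,0],[0,0,0],[0,0,0],[0,0,0],[0,0,0],[0,0,0],[0,0,0],[0,0,0],[0,0,0]]}}

```text
clock: 14.25
position: [0.4909, 0.1249, 0.0926]
tool_rot: [-3.127, 0.42, 2.893]
force: [3.4, -5.1, -3.5]
grip_width: 0.0212
finger_force: 49.4
```

Run:
```python
from h import *
s=bot.observe();d=np.array([np.cos(-.247),np.sin(-.247),0]);print(s["force"],(s["position"]-[.502,.122,.0677])@d,s["position"],s["qpos"].round(2))
g=bot.grab_frame("scene")
print([ (r["position"],r["score"]) for r in bot.find_in("scene","reader_window")[:1]])
rel([.4908,.1248,.0926])
rel(s["position"]+.006*d)
```

```text
[ 3.40864895 -5.06393369 -3.5243447 ] -0.011473585447939333 [0.49088867 0.12486091 0.09262054] [-0.47  0.49 -0.12  2.3   1.4   0.38 -0.59]
[([0.5312, 0.0707, 0.0995], 0.88)]
[0.4908 0.1249 0.0925] [-3.127  0.42   2.893] [-0.47  0.49 -0.12  2.3   1.4   0.38 -0.59] 0.021248435729421287 tool shift [ 0.     -0.0001 -0.0001]
[0.4908 0.1249 0.0925] [-3.127  0.42   2.893] [-0.47  0.49 -0.12  2.3   1.4   0.38 -0.59] 0.021248435729421287 tool shift [-0.0055  0.0001  0.0024]
```

The reader is up 25 mm. Letting the pin in 6 mm.

Request:
{"api": "apply_moves", "payload": {"claw": [0.015,0.015,0.015,0.015,0.015], "xyz": [[-0.00183,0,0.0008],[-0.00183,0,0.0008],[-0.00183,0,0.0008],[0,0,0],[0,0,0]], "twist": [[0,0,0],[0,0,0],[0,0,0],[0,0,0],[0,0,0]]}}

```text
clock: 14.85
position: [0.4967, 0.1234, 0.0926]
tool_rot: [-3.127, 0.42, 2.893]
force: [1.7, -6.9, 0.6]
grip_width: 0.0209
finger_force: 49.9
```

```bash
cat >> h.py <<'E'
def st():
    s=bot.observe();d=np.array([np.cos(-.247),np.sin(-.247),0]);F=s["force"]
    print("pull",(([.502,.122,.0677]-s["position"])@d).round(4),"z",s["position"][2].round(4),"Fx",(F@d).round(2),"Fy",(F@[-d[1],d[0],0]).round(2),"Fz",F[2].round(2),s["clock"])
E
python3 -c "
from h import *
st()"
```

```text
pull 0.0055 z 0.0926 Fx 3.31 Fy -6.3 Fz 0.55 14.85
```

Fx of 3.3 N matches the spring at 5.5 mm, so the pin is entering the hole. Moving the rest of the way.

Request:
{"api": "apply_moves", "payload": {"claw": [0.015,0.015,0.015,0.015,0.015,0.015], "xyz": [[-0.00183,0,0.0008],[-0.00183,0,0.0008],[-0.0018,0,0.0008],[0,0,0],[0,0,0],[0,0,0]], "twist": [[0,0,0],[0,0,0],[0,0,0],[0,0,0],[0,0,0],[0,0,0]]}}

```text
clock: 15.45
position: [0.5021, 0.122, 0.0927]
tool_rot: [-3.127, 0.42, 2.894]
force: [-2.5, -5.2, 6.0]
grip_width: 0.0215
finger_force: 50.4
```

```bash
python3 -c "
from h import *
st()"
```

```text
pull -0.0001 z 0.0927 Fx -1.16 Fy -5.63 Fz 5.97 15.45
```

```bash
python3 -c "
from h import *
f=bot.grab_frame('scene');save(f,'j.png',(170,210,370,370),4)
for q in('reader_window','specimen','waiting_pot','amber_bottle'):print(q,[(r['position'],r['score']) for r in bot.find_in('scene',q)[:1]])
st()"
```

```text
reader_window [([0.5294, 0.0667, 0.1], 0.71)]
specimen [([0.5715, -0.1592, 0.0587], 0.95)]
waiting_pot [([0.6009, -0.0423, 0.0546], 0.92)]
amber_bottle [([0.6248, 0.0616, 0.0372], 0.69)]
pull -0.0001 z 0.0927 Fx -1.71 Fy -6.77 Fz 6.37 15.7
```

View pics/j.png

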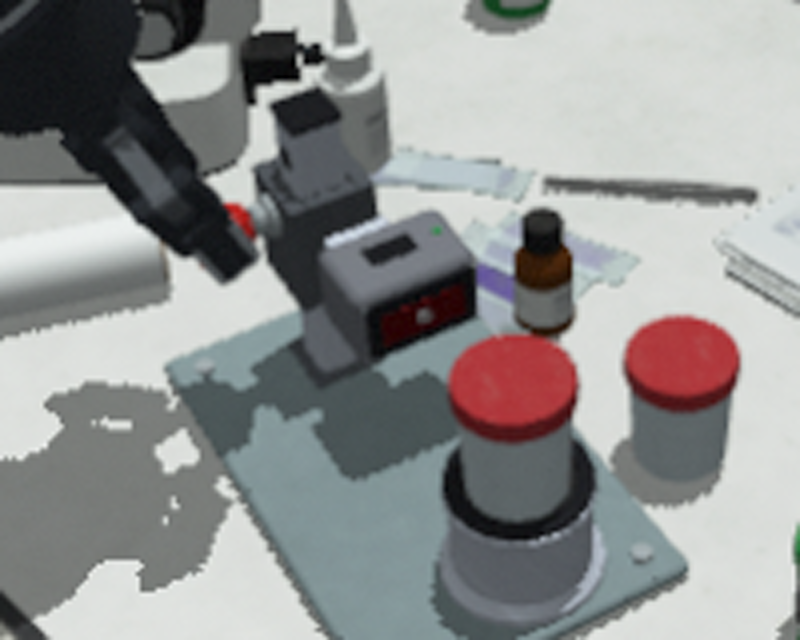

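The reader is one hole up with the pin home and the knob gripped. The pot is upright in its rest, and everything else stands where it was. Handing in.

```bash
python3 -c "
from h import *
print(bot.job_done())"
```

```text
the job is handed in; nothing more can be done
None
```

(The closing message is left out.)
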